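# Lay the thickest bar in the V-blocks

## Task

Three round aluminium bars lie in the notches of the wooden stock rest. Lift out the thickest one and lay it down, without dropping it, in the grooves of the two steel V-blocks for marking out, centred so that it sticks out about equally at both ends. Leave the other two bars in their notches.

Things in the scene. Friction and masses are not known exactly. Their poses are not given: they have to be found in the camera images.
- thick_bar_center (a point): Centre of the thickest bar: solid round aluminium, 28 mm diameter, 200 mm long, about 0.33 kg, loose. x axis along the bar, its ends alike; any roll about x. It lies level in any one of three shallow V notches, 85 mm apart, of a wooden rest, centre 54 mm above the worktop. The bars lie on two upright boards across them; in the 90 mm gap between these the bars' middles hang free.
- middle_bar_center (a point): Centre of the middle bar, the same but 20 mm in diameter, in another notch, centre 50 mm above the worktop. x axis along the bar. To be left there. The rest's base is a 150 x 280 mm board, 10 mm thick; its upright boards are 20 mm thick, 51 mm high. The notches slope 30 degrees and are 13 mm deep: a bar pushed sideways can roll out.
- thin_bar_center (a point): Centre of the thin bar, the same but 14 mm in diameter, in another notch, centre 46 mm above the worktop. x axis along the bar. To be left there.
- v_stand: Fixed dark steel plate 160 x 80 x 8 mm with two V-blocks. Origin at the plate's underside centre, on the worktop; x along the grooves, z up. Blocks: 30 mm long (x), 60 wide, tops at z = 52 mm, centred at x = +55 and -55 mm, 80 mm gap between. 90 degree grooves at y = 0: bottom at z = 30 mm, mouth 44 mm wide. The seated thick bar's centre is at (0, 0, 50) mm and it sticks out 30 mm past each block.

How it is judged:
On the way:
1. the thickest bar is lifted out of the rest (height (world z) of thick_bar_center above 0.075 m), for 0.1 s.
At the end, for the whole second after the job is handed in: The thickest bar rests in the grooves of both V-blocks: its centre within 20 mm of the middle along the grooves, 10 mm across them and about 7 mm of its seated height, its axis within 10 degrees of the grooves, at rest; the other two bars are within 20 mm of where they lay (x of thick_bar_center in the frame of v_stand between -0.02 and 0.02 m and y of thick_bar_center in the frame of v_stand between -0.01 and 0.01 m and z of thick_bar_center in the frame of v_stand between 0.042 and 0.057 m and angle between the x axis of thick_bar_center and the x axis of v_stand, either way round below 0.17 rad and distance of each of middle_bar_center, thin_bar_center from where it was at the start of the episode below 0.02 m and linear speed of thick_bar below 0.03 m/s); the robot touches nothing.
It fails at once if the thickest bar is dropped (falls free, out of the fingers, faster than 0.7 m/s, about 25 mm) (linear speed of thick_bar above 0.7 m/s and contact force between the fingers and thick_bar below 0.3 N).
It fails at once if another bar is knocked out of its notch (moved more than 30 mm) (distance of any of middle_bar_center, thin_bar_center from where it was at the start of the episode above 0.03 m).
It also fails if it takes over 35 s, if anything falls off the work surface, if the arm or the gripper's body presses on something with over 40 N, if the wrist force passes 120 N, or if a joint passes its speed limit or range.

## Robot

A 6-joint arm with a two-finger parallel gripper is mounted at the origin on a cart in front of the work surface, level with it; the furniture and walls round the work are solid. World frame = base frame: x ahead of the robot, y to its left, z up, the work surface at z = 0. Lengths are in m, angles in rad, forces in N, time in s.
With the tool pointing down it reaches from about 0.225 to 0.875 m from the base axis. Payload 3.4 kg.
Tool frame: the origin (TCP) lies at the very end of the fingers, on their centre line; the grasp point (between the pads) lies 19 mm behind it; z points along the fingers, y is the line along which they close (so a half turn about z gives the same grasp; the last joint's range is limited). The gripper opens to 85 mm and grips with 20 to 120 N. Pads are 22 mm wide; open, the fingers measure 114 mm over their backs; the gripper's body (76 mm by 85 mm) begins 54 mm behind the grasp point. The pads swing forward as they close: fully open they stand 13 mm farther back than shut.
Start: joints at [-1.324, 0.276, 1.505, -0, 1.361, -0.121], TCP at [0.207, -0.537, 0.231] pointing down, gripper open.
Joint ranges: [-2.89, 2.89], [-0.75, 2.08], [0.22, 2.7], [-1.18, 4.32], [0.11, 2.71], [-2.7, 2.7]. Speed limits (rad/s): [2.57, 2.57, 3.14, 3.14, 3.14, 3.14].

## Interface

Orientations are given as a unit quaternion [w, x, y, z].
In Python, from rig import manip, get_image, camera_info gives the robot as it stands. The module is installed in compiled form; this text tells all that it offers.
- The arm moves only by the shell command python3 -m crank 'ROWS' [FORCE]. ROWS is a JSON object of lists of equal length, an entry for each row: "translation": the shift along the tool's x, y, z in mm, a list of three; "roll": the turn about the tool's z in rad; "fingers": the opening, from 0 (shut) to 1 (fully open). A call has 1 to 8 rows; each row shifts and turns the commanded pose from where the row before left it, along the tool's axes as they then stand; what a row does not reach is not made up. A row lasts 1/10 s, in which the tool goes at most 50 mm and 8.59 degrees, less where a joint would pass 70% of its speed; a pose out of reach is approached as far as the arm can. A call is refused whole if a number of a shift passes 50 or a number of a turn 0.15, either way. A call with a gripper value outside its range is refused whole. The fingers move at their own pace and stop on an object; FORCE is the grip in N (left out, the last holds). Time passes only in rows, so rows that do not move let the fingers close. It gives the time, the measured TCP pose, the force, the opening and the grip force at its end, in the units of the state.
- manip.get_state(): the state, without advancing time (a new reading comes with each control period).
- get_image(name): name is "scene" or "top" or "wrist"; returns the picture (400x640x3 uint8, blue, green, red); there is no depth.
- camera_info(name): a dict with "mtx" (3x3 intrinsics, pixels), "D" ([k1, k2, p1, p2, k3] as OpenCV has them; the pictures are not rectified), "rvec" (rotation vector, rad) and "tvec" (3), from world to camera coordinates, as OpenCV has them. Camera axes: x right, y down, z forward; pixel columns grow to the right and rows downward; lengths in m; the calibration is good to about 2 mm. A picture is of the moment at which its call begins: read the wrist's pose just before it. camera_info takes no time and is no camera call; for the wrist camera it gives the pose at the moment of the call.
- manip.sign_off(): hands the job in; it is judged then, once.
The state is a dict: "clock": time; "qpos": joint angles; "qd": joint speeds; "effort": joint torques, N m; "position": TCP position; "ee_rot": TCP orientation; "contact_force": force on the tool from outside, world axes, zero at the start; "moment": the same for the moment, N m; "width": finger opening in m; "gripper_force": force on a finger pad.
Only numpy, scipy, OpenCV 4.12 (cv2) and the standard library are available. Lean on these libraries where they do the work, as an engineer would, in place of code of your own. Each camera call takes 0.05 s, during which the arm holds its last target. There are 200 camera calls.

## Working session

There is one attempt and no reset: what is moved stays moved. The work goes in short steps, Python scripts to look and compute and a shell command to move; the robot and the scene stay as the last step left them, time stands still between calls to the robot, and variables do not carry over. Pictures are saved under pics/ and viewed, at most 10 in all, crops included, and the job is handed in when it is done.

```bash
mkdir -p pics; python3 - <<'E'
from rig import manip,get_image,camera_info
import cv2,numpy as np
for n in ["scene","top"]:
    im=get_image(n); cv2.imwrite(f"pics/{n}0.png",im)
    c=camera_info(n); print(n,np.round(c["mtx"],1).tolist(),np.round(c["D"],3),(-cv2.Rodrigues(np.array(c["rvec"]))[0].T@np.array(c["tvec"]).reshape(3)).round(3))
s=manip.get_state(); print(s)
E
```

```text
scene [[395.5, 0.0, 314.1], [0.0, 395.5, 191.6], [0.0, 0.0, 1.0]] [-0.069  0.     0.     0.     0.   ] [-0.042  0.565  0.408]
top [[364.9, 0.0, 317.7], [0.0, 364.9, 193.2], [0.0, 0.0, 1.0]] [-0.027  0.     0.     0.     0.   ] [0.396 0.008 0.917]
{'clock': 0.1, 'qpos': array([-1.32398898e+00,  2.76526900e-01,  1.50597750e+00, -2.30612541e-05,
        1.36071719e+00, -1.20987690e-01]), 'qd': array([ 0.00098569, -0.0039598 , -0.0021194 , -0.00086888, -0.00047938,
       -0.00027926]), 'effort': array([ 1.60540436e-03, -4.17698729e+01, -2.46404296e+01, -9.71436930e-05,
        5.82041714e-03,  1.02962268e-06]), 'position': array([ 0.20662618, -0.53609535,  0.23054056]), 'ee_rot': array([-8.12144832e-04,  9.83137683e-01,  1.82865068e-01, -6.24569078e-05]), 'contact_force': array([-0.63434621,  0.47269339,  0.40946991]), 'moment': array([0.00434048, 0.01218501, 0.01335669]), 'gripper_force': 0.0, 'width': 0.08543574111517292}
```

View pics/top0.png

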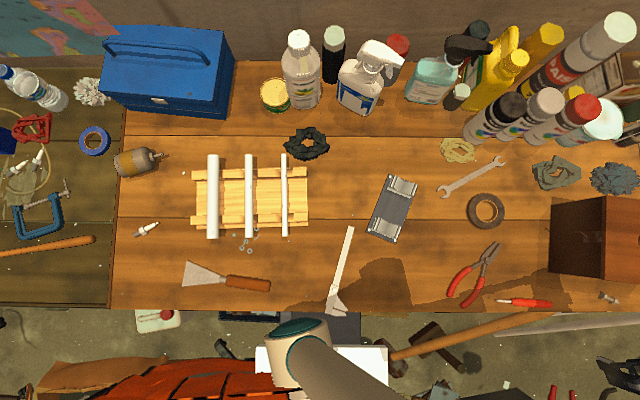

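View pics/scene0.png

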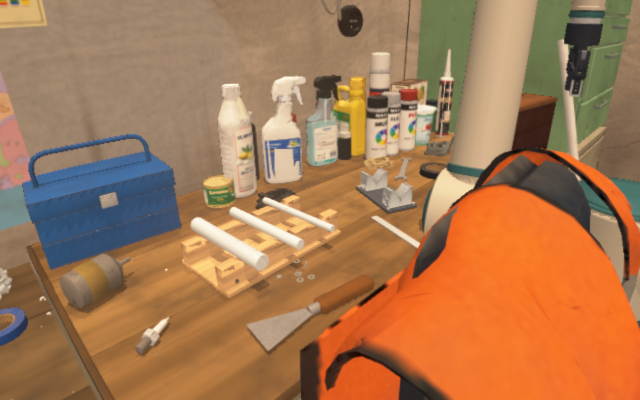

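The top view shows the thickest bar leftmost at about (213,196), the middle one at (249,196) and the thin one at (285,195). The V-stand is at about (393,208), tilted. The scene view shows the same order, with the thick bar nearest. Next I'll measure the bar and the stand in enlarged top crops.

```bash
cat > h.py <<'E'
import cv2,numpy as np
from rig import manip,get_image,camera_info
def ray(name,px,z,c=None):
    c=c or camera_info(name); R=cv2.Rodrigues(np.array(c["rvec"],float))[0]; t=np.array(c["tvec"],float).reshape(3)
    u=cv2.undistortPoints(np.array(px,float).reshape(-1,1,2),np.array(c["mtx"]),np.array(c["D"])).reshape(-1,2)
    d=np.c_[u,np.ones(len(u))]@R; o=-R.T@t
    return o+d*((z-o[2])/d[:,2])[:,None]
E
python3 - <<'E'
from h import *
im=cv2.imread("pics/top0.png")
hsv=cv2.cvtColor(im,cv2.COLOR_BGR2HSV)
m=((hsv[...,1]<50)&(hsv[...,2]>150)).astype(np.uint8)
m[:, :190]=0;m[:,300:]=0;m[:140]=0;m[242:]=0
cs,_=cv2.findContours(m,cv2.RETR_EXTERNAL,cv2.CHAIN_APPROX_NONE)
for c in cs:
    if cv2.contourArea(c)<100: continue
    r=cv2.minAreaRect(c); b=cv2.boxPoints(r); print(np.round(r[0],1),np.round(r[1],1),round(r[2],1))
    w=ray("top",b,0.054)[:,:2]; print(w.round(4).tolist(), w.mean(0).round(4))
a=cv2.resize(im[165:250,355:430],None,fx=7,fy=7,interpolation=cv2.INTER_CUBIC)
cv2.imwrite("pics/stand.png",a)
E
```

```text
[248.5 196. ] [82.  7.] 90.0
[[0.6076, 0.1873], [0.6077, 0.1703], [0.4102, 0.1638], [0.41, 0.1803]] [0.5089 0.1754]
[211.5 196. ] [ 8.3 82.1] 0.9
[[0.4092, 0.2708], [0.6074, 0.2775], [0.6072, 0.2571], [0.4091, 0.2511]] [0.5082 0.2641]
[283.8 194.5] [81.1  5. ] 89.0
[[0.6106, 0.1008], [0.6109, 0.0886], [0.4156, 0.0815], [0.4153, 0.0933]] [0.5131 0.091 ]
```

View pics/stand.png

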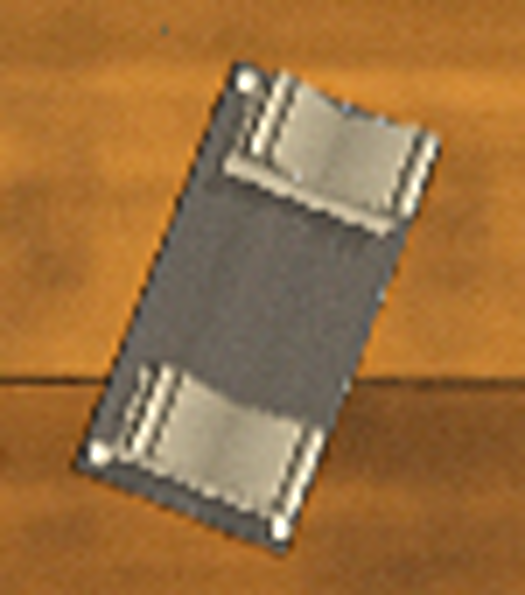

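The crop shows the plate corners at about (237,65), (80,465) and (287,550) in crop pixels, with the V-blocks at either end. I'll work out the stand's pose and the moves.

```bash
cat >> h.py <<'E'
from scipy.spatial.transform import Rotation as Ro
def rel(target,yaw=None):
    s=manip.get_state(); q=s["ee_rot"]; R=Ro.from_quat([q[1],q[2],q[3],q[0]]).as_matrix()
    a=np.arctan2(R[1,0],R[0,0])
    print("t",s["clock"],"tcp",s["position"].round(4),"yaw",a.round(4),"tool shift mm",(R.T@(np.array(target)-s["position"])*1000).round(1), "roll" if yaw is not None else "", None if yaw is None else round(a-yaw,4))
E
python3 - <<'E'
from h import *
p=(np.array([[237,65],[80,465],[287,550]])+.5)/7-.5+[355,165]
w=ray("top",p,0.008)[:,:2]; print(w.round(4), np.linalg.norm(w[0]-w[1]),np.linalg.norm(w[2]-w[1]))
d=w[0]-w[1]; print("c",(w[0]+w[2])/2,"yaw",np.arctan2(d[1],d[0]))
c=(w[0]+w[2])/2
rel([*c,0.3]); rel([0.5082,0.262,0.28],0.034)
c=camera_info("wrist"); R=cv2.Rodrigues(np.array(c["rvec"]))[0]; print("cam",-R.T@np.array(c["tvec"]).reshape(3),R, c["mtx"])
E
```

```text
[[ 0.5727 -0.1687]
 [ 0.428  -0.1104]
 [ 0.3986 -0.1833]] 0.15597878591287698 0.0785904847640646
c [ 0.48565505 -0.17600357] yaw -0.3835479803908849
t 0.1 tcp [ 0.2066 -0.5361  0.2305] yaw 0.3678 tool shift mm [ 389.9 -235.8  -69. ]  None
t 0.1 tcp [ 0.2066 -0.5361  0.2305] yaw 0.3678 tool shift mm [ 568.4 -636.4  -48.3] roll 0.3338
cam [ 0.26932826 -0.51209148  0.37298657] [[ 0.3599086  -0.93298692 -0.00109768]
 [-0.89907268 -0.34713971  0.26676269]
 [-0.24926715 -0.09502329 -0.96376162]] [[311.79115406   0.         324.82140239]
 [  0.         311.79115406 199.81456794]
 [  0.           0.           1.        ]]
```

```bash
python3 -m crank '{"translation":[[40,-24,-7],[40,-24,-7],[40,-24,-7],[40,-24,-7],[40,-24,-7],[40,-24,-7],[40,-24,-7],[40,-24,-7]],"roll":[0,0,0,0,0,0,0,0],"fingers":[1,1,1,1,1,1,1,1]}'
python3 -m crank '{"translation":[[40,-24,0],[32,-19,0],[0,0,0],[0,0,0],[0,0,0],[0,0,0],[0,0,0],[0,0,0]],"roll":[0,0,0.15,0.15,0.15,0.15,0.15,0],"fingers":[1,1,1,1,1,1,1,1]}'
python3 - <<'E'
from h import *
rel([0.4857,-0.176,0.28],-0.3835)
im=get_image("wrist"); cv2.imwrite("pics/w_stand.png",im)
import pickle; pickle.dump(camera_info("wrist"),open("c_stand.pkl","wb"))
E
```

```text
clock: 0.9
position: [0.437, -0.2405, 0.2873]
ee_rot: [-0.0, 0.983, 0.183, -0.0]
contact_force: [1.2, -1.6, 0.2]
width: 0.0855
gripper_force: 0.0
clock: 1.7
position: [0.4878, -0.1762, 0.2869]
ee_rot: [-0.0, 0.982, -0.19, -0.0]
contact_force: [0.2, 0.6, -0.9]
width: 0.0851
gripper_force: 0.0
t 1.7 tcp [ 0.4878 -0.1762  0.2869] yaw -0.3818 tool shift mm [-2.   0.6  6.9] roll 0.0017
```

View pics/w_stand.png

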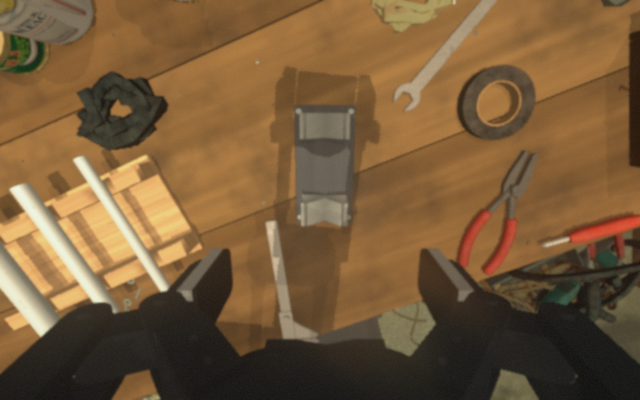

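The wrist view shows the V-stand axis nearly vertical in the image, spanning rows 105–228 and columns 295–355. The steel rule end at (270,222) is clear of it. I'll crop it for exact corners.

```bash
python3 - <<'E'
from h import *
im=cv2.imread("pics/w_stand.png")
a=cv2.resize(im[95:240,280:370],None,fx=4,fy=4,interpolation=cv2.INTER_CUBIC)
a=cv2.convertScaleAbs(a,alpha=1.6,beta=10)
cv2.imwrite("pics/stand2.png",a)
E
```

```text
(no output)
```

View pics/stand2.png

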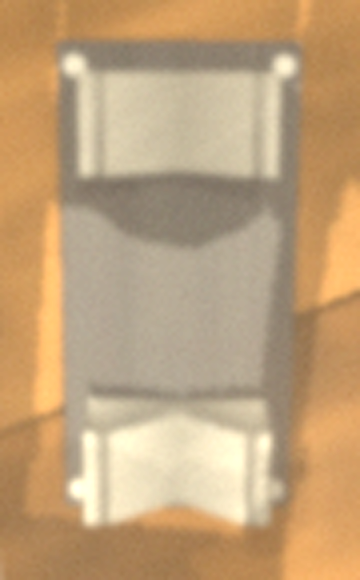

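The crop shows the four bolts at (73,64), (285,64), (78,488) and (275,488). The block tops span rows 70–178 and 432–523, and the groove bottom is at column ~178. I'll cast rays from these points.

```bash
python3 - <<'E'
from h import *
import pickle; c=pickle.load(open("c_stand.pkl","rb"))
f=lambda p:(np.array(p)+.5)/4-.5+[280,95]
def info(n,p,z):
    w=ray("",f(p),z,c)[:,:2]; d=(w[0]+w[1]-w[2]-w[3])/2
    print(n,"c",w.mean(0).round(4),"yaw",np.arctan2(d[1],d[0]).round(4),"len",np.linalg.norm(d).round(4),"wid",np.linalg.norm(w[0]-w[1]).round(4),np.linalg.norm(w[2]-w[3]).round(4))
info("bolts",[[73,64],[285,64],[78,488],[275,488]],0.010)
info("tops",[[79,70],[279,70],[84,523],[271,523]],0.052)
info("tops in",[[79,178],[279,178],[84,432],[271,432]],0.052)
info("plate back",[[60,42],[302,42],[66,505],[287,505]],0.008)
rel([0.5082,0.262,0.28],0.034)
E
```

```text
bolts c [ 0.4866 -0.1751] yaw -0.3853 len 0.1443 wid 0.0685 0.0698
tops c [ 0.4866 -0.1754] yaw -0.3826 len 0.14 wid 0.0582 0.0601
tops in c [ 0.4864 -0.1753] yaw -0.3852 len 0.0787 wid 0.0595 0.0589
plate back c [ 0.4864 -0.1754] yaw -0.3889 len 0.1582 wid 0.0782 0.0789
t 1.75 tcp [ 0.4878 -0.1762  0.2869] yaw -0.3792 tool shift mm [-143.3 -414.6    7. ] roll -0.4132
```

Stand: centre (0.4865, −0.1753), yaw −0.385, consistent across all the features. Next, over the thick bar.

```bash
python3 -m crank '{"translation":[[-16,-46,0],[-16,-46,0],[-16,-46,0],[-16,-46,0],[-16,-46,0],[-16,-46,0],[-16,-46,0],[-16,-46,0]],"roll":[0,0,0,0,0,0,0,0],"fingers":[1,1,1,1,1,1,1,1]}'
python3 -m crank '{"translation":[[-16,-46,0],[0,0,0],[0,0,0],[0,0,0],[0,0,0],[0,0,0],[0,0,0]],"roll":[0,-0.14,-0.14,-0.133,0,0,0],"fingers":[1,1,1,1,1,1,1]}'
python3 - <<'E'
from h import *
rel([0.5082,0.2625,0.28],0.034)
im=get_image("wrist"); cv2.imwrite("pics/w_bar.png",im)
import pickle; pickle.dump(camera_info("wrist"),open("c_bar.pkl","wb"))
E
```

```text
clock: 2.55
position: [0.5062, 0.2148, 0.2873]
ee_rot: [0.0, 0.982, -0.188, 0.0]
contact_force: [0.2, -0.5, -0.0]
width: 0.0855
gripper_force: 0.0
clock: 3.25
position: [0.5088, 0.2613, 0.2872]
ee_rot: [0.0, 1.0, 0.015, -0.0]
contact_force: [-0.1, -0.5, 0.3]
width: 0.0855
gripper_force: 0.0
t 3.25 tcp [0.5088 0.2613 0.2872] yaw 0.0296 tool shift mm [-0.6 -1.2  7.2] roll -0.0044
```

View pics/w_bar.png

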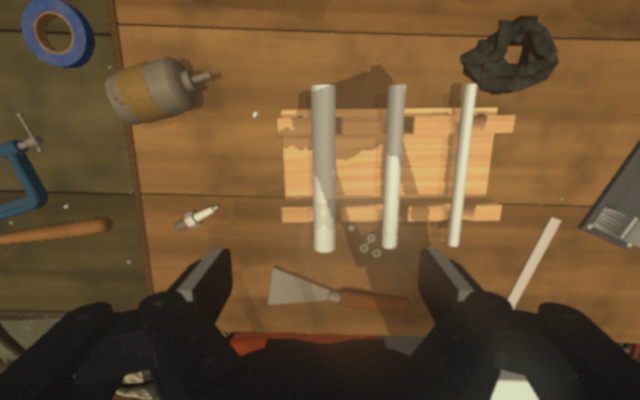

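The wrist view shows the thick bar at columns 312–335, rows 85–252. The middle bar is at column ~393 and the thin bar at ~462, and nothing stands beside the thick bar. I'll measure it by mask.

```bash
python3 - <<'E'
from h import *
import pickle; c=pickle.load(open("c_bar.pkl","rb"))
im=cv2.imread("pics/w_bar.png"); hsv=cv2.cvtColor(im,cv2.COLOR_BGR2HSV)
m=((hsv[...,1]<70)&(hsv[...,2]>70)).astype(np.uint8); m[:75]=0;m[258:]=0;m[:,:295]=0;m[:,485:]=0
m=cv2.morphologyEx(m,cv2.MORPH_OPEN,np.ones((3,3)))
cs,_=cv2.findContours(m,cv2.RETR_EXTERNAL,cv2.CHAIN_APPROX_NONE)
for k in cs:
    if cv2.contourArea(k)<300: continue
    r=cv2.minAreaRect(k); b=cv2.boxPoints(r)
    w=ray("",b,0.054,c)[:,:2]; x,y,ww,h=cv2.boundingRect(k); print(x,y,ww,h,w.round(4).tolist(),w.mean(0).round(4))
    rows=np.arange(y+8,y+h-8); e=[[np.where(m[v,x:x+ww])[0].min()+x-.5,np.where(m[v,x:x+ww])[0].max()+x+.5] for v in rows]; e=np.array(e)
    L=ray("",np.c_[e[:,0],rows],0.054,c); Rr=ray("",np.c_[e[:,1],rows],0.054,c); mid=(L+Rr)/2
    p=np.polyfit(mid[:,0],mid[:,1],1); print("width",np.median(L[:,1]-Rr[:,1]).round(4),"yaw",np.arctan(p[0]).round(4),"y at 0.508",np.polyval(p,0.508).round(4))
E
```

```text
383 85 22 164 [[0.4093, 0.1835], [0.6098, 0.191], [0.6096, 0.1737], [0.4089, 0.1636]] [0.5094 0.178 ]
width 0.0175 yaw 0.0411 y at 0.508 0.1782
448 84 29 163 [[0.4153, 0.0988], [0.6138, 0.1061], [0.6128, 0.093], [0.4141, 0.0836]] [0.514  0.0954]
width 0.0127 yaw 0.0389 y at 0.508 0.0954
312 84 23 168 [[0.6076, 0.2785], [0.6083, 0.2536], [0.4029, 0.2458], [0.402, 0.2745]] [0.5052 0.2631]
width 0.0244 yaw 0.0383 y at 0.508 0.2625
```

Thick bar: centre about (0.508, 0.2628) once end-face parallax is allowed for, yaw 0.037. The TCP goes to z = 0.035.

```bash
python3 -m crank '{"translation":[[-0.7,-1.5,0],[0,0,45],[0,0,45],[0,0,45],[0,0,35],[0,0,20],[0,0,0],[0,0,0]],"roll":[-0.008,0,0,0,0,0,0,0],"fingers":[1,1,1,1,1,1,1,1]}' 40
python3 -c "
from h import *
rel([0.508,0.2628,0.035],0.037)"
```

```text
clock: 4.1
position: [0.5085, 0.2631, 0.0977]
ee_rot: [-0.0, 1.0, 0.019, 0.0]
contact_force: [-0.4, 0.5, 0.2]
width: 0.0856
gripper_force: 0.0
t 4.1 tcp [0.5085 0.2631 0.0977] yaw 0.0386 tool shift mm [-0.6  0.3 62.7] roll 0.0016
```

```bash
python3 -m crank '{"translation":[[0,0,15],[0,0,15],[0,0,15],[0,0,12],[0,0,5.5],[0,0,0],[0,0,0]],"roll":[0,0,0,0,0,0,0],"fingers":[1,1,1,1,1,1,1]}'
python3 -m crank '{"translation":[[0,0,0],[0,0,0],[0,0,0],[0,0,0],[0,0,0],[0,0,0],[0,0,0],[0,0,0]],"roll":[0,0,0,0,0,0,0,0],"fingers":[0.8,0.65,0.5,0.4,0.3,0.2,0.1,0]}' 40
python3 -m crank '{"translation":[[0,0,0],[0,0,0],[0,0,0]],"roll":[0,0,0],"fingers":[0,0,0]}' 60
```

```text
clock: 4.8
position: [0.5087, 0.2632, 0.0355]
ee_rot: [-0.0, 1.0, 0.019, 0.001]
contact_force: [0.3, 0.4, 0.0]
width: 0.0857
gripper_force: 0.0
clock: 5.6
position: [0.5081, 0.2629, 0.035]
ee_rot: [0.0, 1.0, 0.019, 0.0]
contact_force: [-0.6, -0.8, 3.6]
width: 0.027
gripper_force: 39.2
clock: 5.9
position: [0.5082, 0.2629, 0.0351]
ee_rot: [0.0, 1.0, 0.019, 0.0]
contact_force: [-0.4, -1.4, 4.7]
width: 0.0266
gripper_force: 58.6
```

Gripped. Lifting.

```bash
python3 -m crank '{"translation":[[0,0,-5],[0,0,-12],[0,0,-20],[0,0,-25],[0,0,-25],[0,0,-25],[0,0,-12],[0,0,0]],"roll":[0,0,0,0,0,0,0,0],"fingers":[0,0,0,0,0,0,0,0]}'
python3 - <<'E'
from h import *
rel([0.4865,-0.1753,0.16],-0.385)
im=get_image("wrist"); 
cv2.imwrite("pics/w_lift.png",im)
E
```

```text
clock: 6.7
position: [0.5092, 0.2635, 0.1607]
ee_rot: [-0.001, 1.0, 0.019, 0.002]
contact_force: [-1.0, 0.3, -2.4]
width: 0.0262
gripper_force: 59.1
t 6.7 tcp [0.5092 0.2635 0.1607] yaw 0.0388 tool shift mm [-39.7 437.5  -0. ] roll 0.4238
```

View pics/w_lift.png

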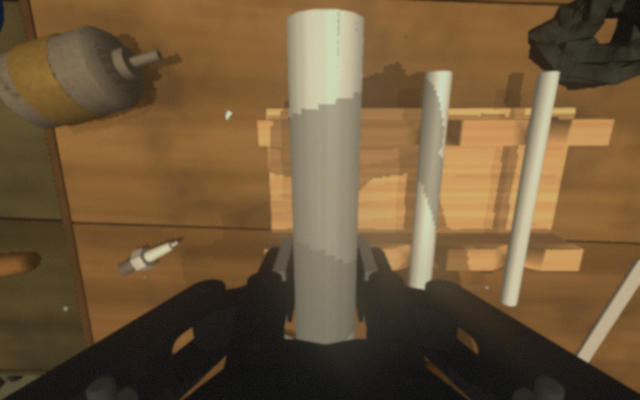

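The bar is held straight between the fingers at columns 290–362, and the other two bars are still in their notches. Moving over the stand.

```bash
python3 -m crank '{"translation":[[-1,10,0],[-2,25,0],[-3.5,40,0],[-3.5,40,0],[-3.5,40,0],[-3.5,40,0],[-3.5,40,0],[-3.5,40,0]],"roll":[0,0,0,0,0,0,0,0],"fingers":[0,0,0,0,0,0,0,0]}'
python3 -m crank '{"translation":[[-3.5,40,0],[-3.5,40,0],[-3.5,35,0],[-2.5,25,0],[-2,15,0],[-1,7,0],[0,0,0],[0,0,0]],"roll":[0,0,0,0,0,0,0,0],"fingers":[0,0,0,0,0,0,0,0]}'
python3 -m crank '{"translation":[[0,0,0],[0,0,0],[0,0,0],[0,0,0],[0,0,0],[0,0,0],[0,0,0],[0,0,0]],"roll":[0.04,0.08,0.1,0.1,0.07,0.034,0,0],"fingers":[0,0,0,0,0,0,0,0]}'
python3 - <<'E'
from h import *
rel([0.4865,-0.1753,0.07],-0.385)
im=get_image("wrist"); 
cv2.imwrite("pics/w_over.png",im)
rel([0.4865,-0.1753,0.07],-0.385)
import pickle; pickle.dump(camera_info("wrist"),open("c_over.pkl","wb"))
E
```

```text
clock: 7.55
position: [0.493, -0.0147, 0.1572]
ee_rot: [-0.0, 1.0, 0.019, -0.002]
contact_force: [1.1, -0.7, -2.2]
width: 0.0263
gripper_force: 59.3
clock: 8.35
position: [0.4847, -0.1742, 0.1584]
ee_rot: [-0.001, 1.0, 0.02, -0.0]
contact_force: [-0.1, 0.1, -2.9]
width: 0.0263
gripper_force: 59.4
clock: 9.15
position: [0.4851, -0.1742, 0.1588]
ee_rot: [-0.0, 0.982, -0.19, -0.0]
contact_force: [0.5, -0.5, -1.9]
width: 0.0262
gripper_force: 59.4
t 9.15 tcp [ 0.4851 -0.1742  0.1588] yaw -0.383 tool shift mm [ 1.7  0.5 88.8] roll 0.002
t 9.2 tcp [ 0.4851 -0.1745  0.1588] yaw -0.3834 tool shift mm [ 1.6  0.3 88.8] roll 0.0016
```

View pics/w_over.png

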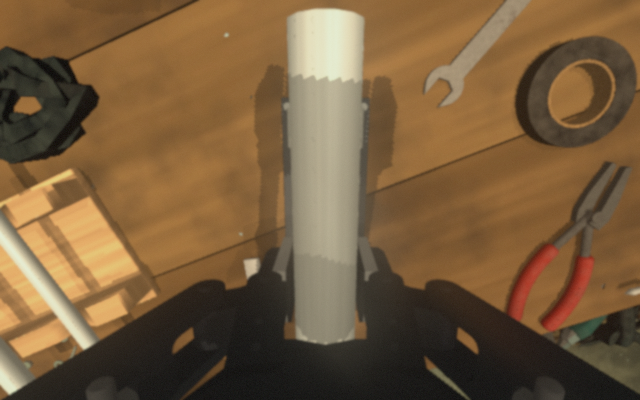

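The bar is over the stand and aligned with it: the bar is centred on column 326 and the plate edges at 285 and 368 straddle it evenly. Checking the far end's position, then lowering.

```bash
python3 - <<'E'
from h import *
import pickle; c=pickle.load(open("c_over.pkl","rb"))
w=ray("",[[325.5,9.5]],0.1918,c)[0,:2]-[0.4851,-0.1745]; a=-0.3834
print("far end rel tcp, along/across",w@[np.cos(a),np.sin(a)],w@[-np.sin(a),np.cos(a)])
E
python3 -m crank '{"translation":[[1.6,0.3,5],[0,0,15],[0,0,20],[0,0,25],[0,0,20],[0,0,10],[0,0,5],[0,0,0]],"roll":[0,0,0,0,0,0,0,0],"fingers":[0,0,0,0,0,0,0,0]}'
python3 -c "
from h import *
rel([0.4865,-0.1753,0.031],-0.385)"
```

```text
far end rel tcp, along/across 0.09822376956176568 -0.00033086362653026585
clock: 10.0
position: [0.4865, -0.1762, 0.0585]
ee_rot: [-0.0, 0.982, -0.191, -0.0]
contact_force: [0.7, -0.1, -1.8]
width: 0.0263
gripper_force: 59.4
t 10.0 tcp [ 0.4865 -0.1762  0.0585] yaw -0.3852 tool shift mm [-0.3 -0.8 27.5] roll -0.0002
```

```bash
python3 -m crank '{"translation":[[0,-0.5,6],[0,0,6],[0,0,5],[0,0,4],[0,0,2],[0,0,1],[0,0,0],[0,0,0]],"roll":[0,0,0,0,0,0,0,0],"fingers":[0,0,0,0,0,0,0,0]}'
python3 -m crank '{"translation":[[0,0,1],[0,0,1],[0,0,0.5],[0,0,0],[0,0,0]],"roll":[0,0,0,0,0],"fingers":[0,0,0,0,0]}'
```

```text
clock: 10.8
position: [0.4868, -0.1758, 0.0349]
ee_rot: [0.0, 0.982, -0.191, 0.0]
contact_force: [0.2, 0.1, -2.2]
width: 0.0263
gripper_force: 59.4
clock: 11.3
position: [0.4866, -0.1757, 0.0323]
ee_rot: [0.0, 0.982, -0.191, 0.0]
contact_force: [-0.3, -0.5, -1.7]
width: 0.0265
gripper_force: 59.4
```

```bash
python3 -m crank '{"translation":[[0,0,0.5],[0,0,0.5],[0,0,0.5],[0,0,0],[0,0,0]],"roll":[0,0,0,0,0],"fingers":[0,0,0,0,0]}'
```

```text
clock: 11.8
position: [0.487, -0.1755, 0.0314]
ee_rot: [-0.0, 0.981, -0.192, 0.0]
contact_force: [0.2, 3.1, 4.2]
width: 0.0263
gripper_force: 60.0
```

Contact made: the bar's weight is now carried by the blocks. Reducing the grip and opening slowly.

```bash
python3 -m crank '{"translation":[[0,0,0],[0,0,0],[0,0,0]],"roll":[0,0,0],"fingers":[0,0,0]}' 20
python3 -m crank '{"translation":[[0,0,0],[0,0,0],[0,0,0],[0,0,0],[0,0,0],[0,0,0],[0,0,0],[0,0,0]],"roll":[0,0,0,0,0,0,0,0],"fingers":[0.3,0.34,0.38,0.42,0.5,0.6,0.7,0.8]}'
python3 -m crank '{"translation":[[0,0,0],[0,0,0],[0,0,0],[0,0,0]],"roll":[0,0,0,0],"fingers":[0.9,1,1,1]}'
```

```text
clock: 12.1
position: [0.487, -0.1755, 0.0314]
ee_rot: [-0.0, 0.981, -0.192, 0.0]
contact_force: [-0.8, 1.7, 6.1]
width: 0.0262
gripper_force: 60.0
clock: 12.9
position: [0.4866, -0.1757, 0.0308]
ee_rot: [0.0, 0.982, -0.191, 0.0]
contact_force: [-0.9, -0.1, 0.6]
width: 0.0683
gripper_force: 0.0
clock: 13.3
position: [0.4866, -0.1757, 0.0308]
ee_rot: [0.0, 0.982, -0.191, 0.0]
contact_force: [-0.7, -0.5, -0.9]
width: 0.0857
gripper_force: 0.0
```

Released; going up.

```bash
python3 -m crank '{"translation":[[0,0,-8],[0,0,-20],[0,0,-40],[0,0,-45],[0,0,-45],[0,0,-45],[0,0,-30],[0,0,0]],"roll":[0,0,0,0,0,0,0,0],"fingers":[1,1,1,1,1,1,1,1]}'
python3 -m crank '{"translation":[[0,0,0],[0,0,0]],"roll":[0,0],"fingers":[1,1]}'
python3 - <<'E'
from h import *
c=camera_info("wrist"); im=get_image("wrist"); top=get_image("top")
cv2.imwrite("pics/w_end.png",np.vstack([im[60:280],top[130:260]]))
hsv=cv2.cvtColor(im,cv2.COLOR_BGR2HSV)
cv2.imwrite("pics/w_endfull.png",im); cv2.imwrite("pics/top_end.png",top)
import pickle; pickle.dump(c,open("c_end.pkl","wb"))
E
```

```text
clock: 14.1
position: [0.489, -0.1768, 0.2696]
ee_rot: [0.002, 0.982, -0.191, 0.005]
contact_force: [0.4, -0.1, -0.4]
width: 0.0854
gripper_force: 0.0
clock: 14.3
position: [0.4857, -0.1752, 0.2626]
ee_rot: [-0.0, 0.982, -0.191, -0.001]
contact_force: [-0.9, -0.3, 0.6]
width: 0.0856
gripper_force: 0.0
```

View pics/w_end.png

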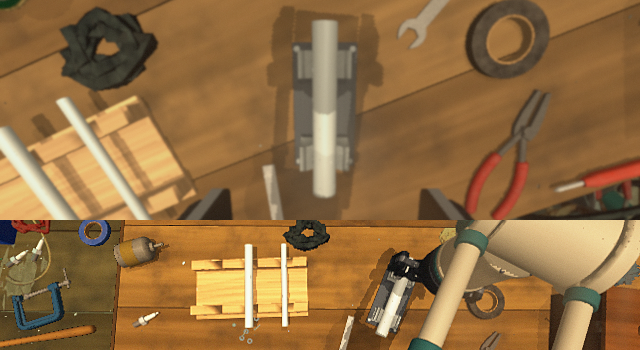

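The wrist view shows the bar lying in both grooves on the stand's centre line (column ~325, rows 79–258 of the full image), and the other two bars are in their notches in the top view. One numerical check, handing in if it holds.

```bash
python3 - <<'E'
from h import *
import pickle; c=pickle.load(open("c_end.pkl","rb"))
w=ray("",[[325.5,79],[324.5,258]],0.064,c)[:,:2]
a=-0.385; o=np.array([0.4865,-0.1753]); R=np.array([[np.cos(a),np.sin(a)],[-np.sin(a),np.cos(a)]])
l=(w-o)@R.T; print("ends in stand frame",l.round(4),"centre",l.mean(0).round(4))
if abs(l.mean(0)[0])<.01 and abs(l.mean(0)[1])<.006: print("hand in",manip.sign_off())
E
```

```text
ends in stand frame [[ 0.0999 -0.0013]
 [-0.1007 -0.0002]] centre [-0.0004 -0.0007]
the job is handed in; nothing more can be done
hand in None
```

The job is handed in: the thickest bar lies in both V-block grooves, measured within 1 mm of centre, and the other two bars are still in their notches.

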